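# Turn over two pot feet and reject the one without a boss

## Task

Two clay pot feet lie on the leaves of the turnover jig. Turn both over so that they lie together, underside up, in the jig's catch tray; then put the one whose underside has no round boss into the empty, shallow steel reject tray on the table, and leave the sound one lying underside up in the catch tray.

Things in the scene. Friction and masses are not known exactly. Their poses are not given: they have to be found in the camera images.
- jig: Turnover jig: fixed grey block, two hinged steel leaves (58 mm wide, 86 mm long, flat at rest) side by side on the robot's side, catch tray on the far side. Origin on the table under the hinge line, midway between the leaves; x to the catch tray, y left along the hinge line, z up. Hinge line at x 0, 40 mm high; leaf middles at y +62 and -62; pins' middles at x -78, y +124 and -124, 40 mm high.
- pin_left (a point): Middle of the left (+y) leaf's crank pin: round, steel, 12 mm thick, 56 mm long, level along the hinge line; only bare table below it. Lift it along its 78 mm arc about the hinge line: near 85 to 100 deg (stop) the foot topples into the catch tray, underside up. Needs under 3 N; let go, the leaf swings softly back. x, y, z turn with the leaf; at rest as the jig's.
- pin_right (a point): Middle of the right (-y) leaf's crank pin: round, steel, 12 mm thick, 56 mm long, level along the hinge line; only bare table below it. Lift it along its 78 mm arc about the hinge line: near 85 to 100 deg (stop) the foot topples into the catch tray, underside up. Needs under 3 N; let go, the leaf swings softly back. x, y, z turn with the leaf; at rest as the jig's.
- catch_tray (a point): Centre of the catch tray's flat floor, 44 mm above the table, axes as the jig's. The floor is 116 mm (x) by 242 mm (y), shared by both leaves, with steel edges 6 mm high at the sides and 12 mm at the far end; open to the hinge line, 69 mm from this point.
- foot_sound: Sound pot foot: terracotta clay block 56 (x) x 50 (y) x 16 mm, ~0.07 kg, flat top, underside an 8 mm deep hollow in a 5 mm rim, with a round boss 24 mm across, 8 mm high (level with the rim), in its middle. Origin: centre of the underside, z to the flat top (so down once turned over). Starts top up on either leaf, 40 mm from the hinge, x across the hinge. Looks like the other foot until turned over.
- foot_faulty: Faulty pot foot: terracotta clay block 56 (x) x 50 (y) x 16 mm, ~0.07 kg, flat top, underside an 8 mm deep hollow in a 5 mm rim, with no boss in it: the hollow is empty. Origin: centre of the underside, z to the flat top (so down once turned over). Starts top up on either leaf, 40 mm from the hinge, x across the hinge. Looks like the other foot until turned over.
- reject_tray: the reject tray, a fixed empty shallow open steel tray on the right of the jig, 170 x 170 mm outside, 25 mm high, walls 4 mm, inner floor about 4 mm above the table. Origin: centre of its underside; x and y along its sides, z up.
There are look-alikes about, which are no part of the job. There is more than one size of the reject_tray; the job needs the larger.

How it is judged:
On the way:
1. both feet lie underside up, at rest, in the jig's catch tray at the same time (x of foot_sound in the frame of jig between 0 and 0.13 m and y of foot_sound in the frame of jig between -0.125 and 0.125 m and z of foot_sound in the frame of jig between 0.05 and 0.07 m and angle between each of foot_sound, foot_faulty's own z axis and vertical above 2.9 rad and linear speed of each of foot_sound, foot_faulty below 0.03 m/s and x of foot_faulty in the frame of jig between 0 and 0.13 m and y of foot_faulty in the frame of jig between -0.125 and 0.125 m and z of foot_faulty in the frame of jig between 0.05 and 0.07 m), for 0.2 s.
At the end, for the whole second after the job is handed in: The foot without a boss is at rest in the reject tray (its centre within 60 mm of the tray's centre along each side, lying on the floor, either face up); the sound foot is at rest underside up (within 14 degrees) in the jig's catch tray (x of foot_faulty in the frame of reject_tray between -0.06 and 0.06 m and y of foot_faulty in the frame of reject_tray between -0.06 and 0.06 m and z of foot_faulty in the frame of reject_tray between 0 and 0.03 m and linear speed of each of foot_faulty, foot_sound below 0.03 m/s and x of foot_sound in the frame of jig between 0 and 0.13 m and y of foot_sound in the frame of jig between -0.125 and 0.125 m and z of foot_sound in the frame of jig between 0.05 and 0.07 m and angle between foot_sound's own z axis and vertical above 2.9 rad); the robot touches nothing.
It also fails if it takes over 72 s, if anything falls off the work surface, if the arm or the gripper's body presses on something with over 40 N, if the wrist force passes 120 N, or if a joint passes its speed limit or range.

## Robot

A 6-joint arm with a two-finger parallel gripper is mounted at the origin on the work surface. World frame = base frame: x ahead of the robot, y to its left, z up, the work surface at z = 0. Lengths are in m, angles in rad, forces in N, time in s.
With the tool pointing down it reaches from about 0.225 to 0.875 m from the base axis. Payload 3.4 kg.
Tool frame: the origin (TCP) lies where the fingers leave the gripper's body, on its centre line; the fingertips stand 73 mm ahead of it and the grasp point (between the pads) lies 54 mm ahead of it; x points along the fingers, y is the direction in which the jaws open and shut, and the axes are right-handed (so a half turn about x gives the same grasp; the last joint's range is limited). The gripper opens to 85 mm and grips with 20 to 120 N. Pads are 22 mm wide; open, the fingers measure 114 mm over their backs; the gripper's body (76 mm by 85 mm) begins 54 mm behind the grasp point. The pads swing forward as they close: fully open they stand 13 mm farther back than shut.
Start: joints at [1.066, 0.276, 1.505, -0, 1.361, -0.121], TCP at [0.215, 0.533, 0.304] pointing down, gripper open.
Joint ranges: [-2.89, 2.89], [-0.75, 2.08], [0.22, 2.7], [-1.18, 4.32], [0.11, 2.71], [-2.7, 2.7]. Speed limits (rad/s): [2.57, 2.57, 3.14, 3.14, 3.14, 3.14].

## Interface

Orientations are given as a unit quaternion [w, x, y, z].
In Python, from rig import manip gives the robot as it stands.
- The arm moves only by the tool play_rows, never from a script. Its argument "steps" is a list of rows, each a list of 5 numbers: the closure, from 0 (fully open) to 1 (shut), then the shift along the tool's x, y, z as a fraction of full scale, then the turn about the tool's x as a fraction of full scale. In form: [[grip, tx, ty, tz, twist], ...]. A call has 1 to 20 rows; each row shifts and turns the commanded pose from where the row before left it, along the tool's axes as they then stand; what a row does not reach is not made up. Full scale, the value 1, is 0.03 m for a shift and 6 degrees for a turn. A row lasts 1/10 s, in which the tool goes at most 50 mm and 8.59 degrees, less where a joint would pass 70% of its speed; a pose out of reach is approached as far as the arm can. A call with a number of a shift or a turn outside -1 to 1 is refused whole. A call with a gripper value outside its range is refused whole. The fingers move at their own pace and stop on an object; "newtons" is the grip in N (left out, the last holds). Time passes only in rows, so rows that do not move let the fingers close. It gives the time, the measured TCP pose, the force and the opening at its end, in the units of the state.
- manip.get_state(): the state, without advancing time (a new reading comes with each control period).
- manip.get_image(name): name is "side" or "top"; returns (picture, depth): 384x512x3 uint8, red, green, blue; 384x512 float32, m along the optical axis (not along the pixel's ray), 0 where there is no reading.
- manip.camera_model(name): a dict with "mtx" (3x3 intrinsics, pixels), "k1" (the pictures are not rectified: a ray, as slopes to the right and down, at radius r is drawn at 1 + k1 r^2 times it, then the intrinsics apply), "R" (3x3) and "t" (3): a world point X has camera coordinates R X + t. Camera axes: x right, y down, z forward; pixel columns grow to the right and rows downward; lengths in m; the calibration is good to about 2 mm. A picture is of the moment at which its call begins. camera_model takes no time and is no camera call.
- manip.sign_off(): hands the job in, once; it reports no verdict.
Trained networks look in the newest picture that a camera, given by its name, has taken for a name from the list of things; names that differ only in an ending like _2 or _b are one class to them, and where a whole thing is asked for, a point or a joint stands for the part that bears it (a point fixed in the world has none). Each returns a list of dicts, best first, with "conf" (0 to 1); they miss things now and then, are a little off and sometimes report something else, mostly with a low value. They report only what shows in the picture. A call takes as long as a camera call. They do not tell look-alikes from the thing itself.
- manip.regions_of(camera, query): "mask" (384x512 bool, what is visible of it).
- manip.mark_of(camera, query): "location" ([x, y, z] in m, in the coordinates of the camera as it stood for that picture, good to about 4 mm: a listed point, or the origin of a listed thing).
The state is a dict: "clock": time; "qpos": joint angles; "qd": joint speeds; "effort": joint torques, N m; "position": TCP position; "ee_rot": TCP orientation; "contact_force": force on the tool from outside, world axes, zero at the start; "moment": the same for the moment, N m; "width": finger opening in m.
Only numpy, scipy, OpenCV 4.12 (cv2) and the standard library are available. Lean on these libraries where they do the work, as an engineer would, in place of code of your own. Each camera call takes 0.05 s, during which the arm holds its last target.

## Working session

There is one attempt and no reset: what is moved stays moved. The work goes in short steps, Python scripts to look and compute and a tool call to move; the robot and the scene stay as the last step left them, time stands still between calls to the robot, and variables do not carry over. Pictures are saved under pics/ and viewed, and the job is handed in when it is done.

Besides the shell and the picture viewer there is one more tool, called as a command line: name --pt "numbers of a row" for each row, then --argument value for the rest. play_rows: Moves the arm, as the interface text tells. Its arguments: {"type":"object","properties":{"steps":{"type":"array","items":{"type":"array","items":{"type":"number"}}},"newtons":{"type":"number"}},"required":["steps"]}

```bash
mkdir -p pics; ls
cat > h.py <<'E'
import numpy as np, cv2
from rig import manip
from scipy.spatial.transform import Rotation as Ro
def rot(q): return Ro.from_quat([q[1],q[2],q[3],q[0]]).as_matrix()
def cam(n):
    m=manip.camera_model(n); return np.array(m['mtx']),m['k1'],np.array(m['R']),np.array(m['t'])
def c2w(n,p):
    K,k,R,t=cam(n); return R.T@(np.array(p)-t)
def proj(n,X):
    K,k,R,t=cam(n); p=R@np.array(X)+t; s=p[:2]/p[2]; s=s*(1+k*(s@s)); return K[0,0]*s[0]+K[0,2],K[1,1]*s[1]+K[1,2]
def pix2w(n,u,v,d=None,z=None):
    K,k,R,t=cam(n); s=cv2.undistortPoints(np.array([[[u,v]]],float),K,np.array([k,0,0,0.]))[0,0]
    r=np.array([s[0],s[1],1.])
    if d is not None: return R.T@(r*d-t)
    o=-R.T@t; w=R.T@r; return o+w*(z-o[2])/w[2]
def snap(n,f):
    im,d=manip.get_image(n); cv2.imwrite('pics/'+f,im[:,:,::-1]); np.save('/tmp/'+f+'.npy',d); return im,d
E
python3 - <<'E'
from h import *
np.set_printoptions(precision=4,suppress=True)
s=manip.get_state(); print(s['clock'],s['position'],s['ee_rot']); print(rot(s['ee_rot']))
for n in('top','side'):
    snap(n,n+'0.png')
    for q in('jig','pin_left','pin_right','catch_tray','foot_sound','foot_faulty','reject_tray'):
        for r in manip.mark_of(n,q): print(n,q,round(r['conf'],2),c2w(n,r['location']))
E
```

```text
pics
0.0 [0.2151 0.5328 0.303 ] [ 0.6939  0.1342  0.6943 -0.1355]
[[-0.0009  0.3745  0.9272]
 [-0.0016  0.9272 -0.3745]
 [-1.     -0.0019 -0.0002]]
top jig 0.71 [0.5522 0.0318 0.0012]
top pin_left 0.68 [0.4859 0.1626 0.0435]
top pin_right 0.81 [ 0.4622 -0.0847  0.0442]
top catch_tray 0.65 [0.6261 0.0256 0.0455]
top foot_sound 0.95 [ 0.5085 -0.0179  0.048 ]
top foot_sound 0.66 [0.6243 0.0239 0.0463]
top foot_faulty 0.69 [0.5193 0.0974 0.0437]
top foot_faulty 0.51 [ 0.5115 -0.0216  0.0497]
top reject_tray 0.87 [ 0.2654 -0.2931  0.0004]
top reject_tray 0.67 [ 0.5023 -0.2922 -0.0016]
side jig 0.89 [0.555  0.0306 0.0029]
side jig 0.73 [0.62   0.0278 0.0438]
side pin_left 0.9 [0.4905 0.158  0.0434]
side catch_tray 0.8 [0.6195 0.026  0.045 ]
side foot_faulty 0.94 [0.5202 0.0977 0.0449]
side reject_tray 0.88 [ 0.2589 -0.2909 -0.0008]
side reject_tray 0.81 [ 0.5016 -0.2965  0.0012]
```

View pics/top0.png

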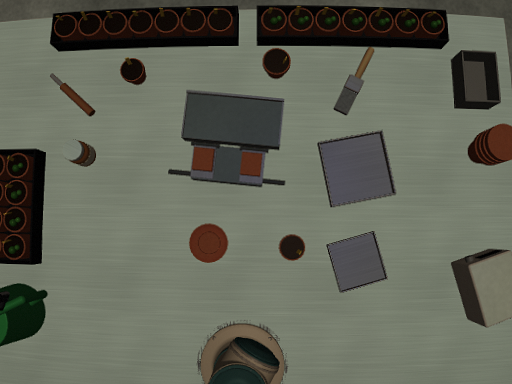

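View pics/side0.png

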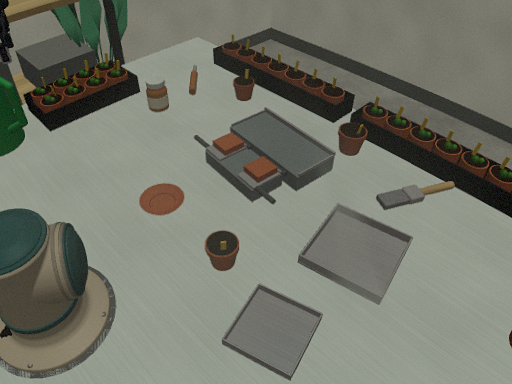

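Run:
```python
from h import *
np.set_printoptions(precision=4,suppress=True)
im=cv2.imread('pics/top0.png'); a=cv2.resize(im[75:215,150:410],None,fx=3,fy=3,interpolation=cv2.INTER_CUBIC); cv2.imwrite('pics/top0c.png',a)
im=cv2.imread('pics/side0.png'); a=cv2.resize(im[90:220,170:350],None,fx=4,fy=4,interpolation=cv2.INTER_CUBIC); cv2.imwrite('pics/side0c.png',a)
d=np.load('/tmp/top0.png.npy')
# world point map of jig area
pts=[]
for v in range(80,200):
    for u in range(150,300):
        if d[v,u]>0:
            pts.append([u,v,*pix2w('top',u,v,d=d[v,u])])
pts=np.array(pts); np.save('/tmp/pts.npy',pts)
th=-6.05*np.pi/180; o=np.array([.5535,.031])
x=np.array([np.cos(th),np.sin(th)]);y=np.array([-x[1],x[0]])
l=np.c_[(pts[:,2:4]-o)@x,(pts[:,2:4]-o)@y,pts[:,4]]
for s in(1,-1):
    m=(abs(l[:,1]*s-.124)<.026)&(l[:,0]<-.03)&(l[:,2]>.025)
    print(s,m.sum(),np.median(l[m],0)); print(l[m][:40])
for s in(1,-1):
    m=(abs(l[:,1]*s-.062)<.05)&(abs(l[:,0]+.04)<.04)&(l[:,2]>.051)
    print('foot',m.sum(),l[m].mean(0),l[m].min(0),l[m].max(0))
K,k,R,t=cam('top');print(-R.T@t)
```

```text
Traceback (most recent call last):
  File "h.py", line 12, in pix2w
    K,k,R,t=cam(n); s=cv2.undistortPoints(np.array([[[u,v]]],float),K,np.array([k,0,0,0.]))[0,0]
            ~~~^^^
  File "h.py", line 6, in cam
    m=manip.camera_model(n); return np.array(m['mtx']),m['k1'],np.array(m['R']),np.array(m['t'])
ValueError: time passes only in moves, steps and waits
```

View pics/top0c.png

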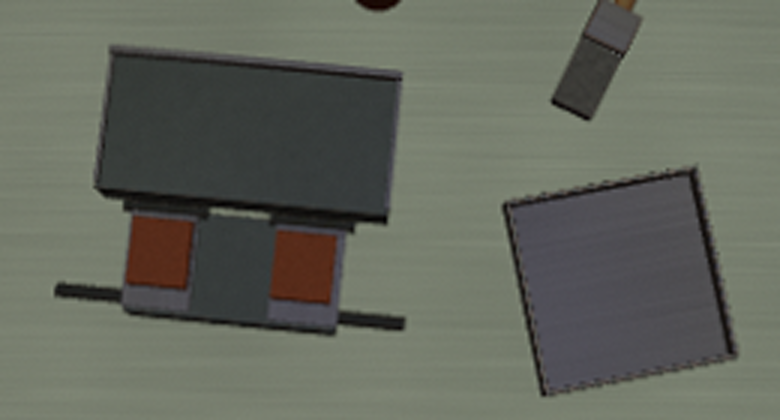

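View pics/side0c.png

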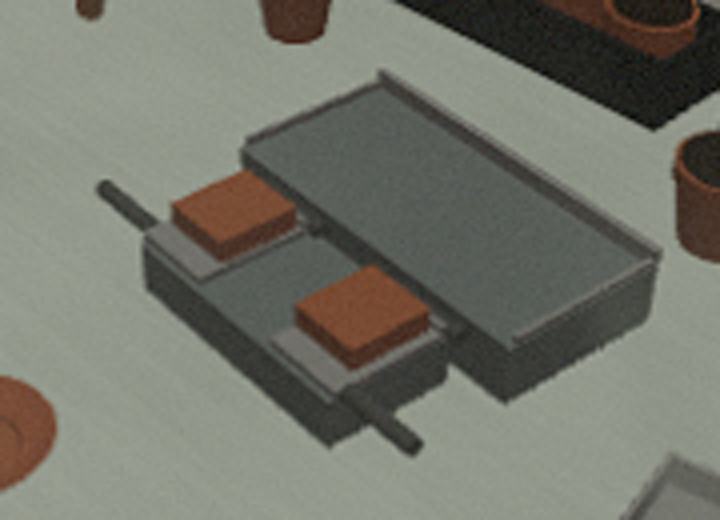

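```bash
python3 - <<'E'
import re
s=open('h.py').read()
s=s.replace("def cam(n):\n    m=manip","_c={}\ndef cam(n):\n    if n not in _c: _c[n]=_cam(n)\n    return _c[n]\ndef _cam(n):\n    m=manip")
s+='''
def cloud(n,d,u0,u1,v0,v1):
    K,k,R,t=cam(n); v,u=np.mgrid[v0:v1,u0:u1]; v=v.ravel();u=u.ravel(); D=d[v,u]; g=D>0; u,v,D=u[g],v[g],D[g]
    s=cv2.undistortPoints(np.c_[u,v].astype(float)[:,None],K,np.array([k,0,0,0.]))[:,0]
    return np.c_[u,v],(np.c_[s*D[:,None],D]-t)@R
'''
open('h.py','w').write(s)
E
cat > a.py <<'E'
from h import *
np.set_printoptions(precision=4,suppress=True)
th=-6.05*np.pi/180; o=np.array([.5535,.031])
x=np.array([np.cos(th),np.sin(th)]);y=np.array([-x[1],x[0]])
for n,b in(('top',(150,300,80,200)),('side',(170,350,90,220))):
    d=np.load('/tmp/%s0.png.npy'%n); uv,P=cloud(n,d,*b)
    l=np.c_[(P[:,:2]-o)@x,(P[:,:2]-o)@y,P[:,2]]
    for s in(1,-1):
        m=(abs(l[:,1]*s-.126)<.022)&(abs(l[:,0]+.078)<.03)&(l[:,2]>.03)
        print(n,'pin',s,m.sum(),np.median(l[m],0),l[m].min(0),l[m].max(0))
    for s in(1,-1):
        m=(abs(l[:,1]*s-.062)<.05)&(abs(l[:,0]+.04)<.04)&(l[:,2]>.053)
        print('foot',m.sum(),l[m].mean(0),l[m].min(0),l[m].max(0))
    m=(abs(l[:,1])<.1)&(abs(l[:,0]-.069)<.04); print('floor',np.median(l[m],0))
E
python3 a.py
```

```text
top pin 1 80 [-0.0783  0.1266  0.0457] [-0.0837  0.1044  0.0401] [-0.0718  0.1476  0.05  ]
top pin -1 81 [-0.0748 -0.1243  0.0456] [-0.0803 -0.1446  0.0394] [-0.0682 -0.1043  0.0504]
foot 457 [-0.0394  0.061   0.0599] [-0.0673  0.0361  0.0532] [-0.0117  0.0869  0.0651]
foot 470 [-0.0379 -0.0566  0.0602] [-0.0658 -0.0848  0.0534] [-0.0059 -0.0314  0.0662]
floor [ 0.0687 -0.0005  0.0455]
side pin 1 57 [-0.0832  0.124   0.0451] [-0.0875  0.1043  0.0384] [-0.0764  0.1442  0.0474]
side pin -1 110 [-0.0819 -0.1284  0.0447] [-0.0861 -0.148   0.0355] [-0.0735 -0.1042  0.0482]
foot 366 [-0.0448  0.0581  0.0592] [-0.0718  0.0327  0.0531] [-0.0136  0.0872  0.0636]
foot 439 [-0.044  -0.0615  0.0592] [-0.0713 -0.0857  0.0532] [-0.0129 -0.0323  0.0628]
floor [ 0.0678 -0.0078  0.0451]
```

play_rows --pt "0.4 0 0 0 1" --pt "0.4 0 0 0 1" --pt "0.4 0 0 0 1" --pt "0.4 0 0 0 1" --pt "0.4 0 0 0 1" --pt "0.4 0 0 0 1" --pt "0.4 0 0 0 1" --pt "0.4 0 0 0 1" --pt "0.4 0 0 0 1" --pt "0.4 0 0 0 1" --pt "0.4 0 0 0 1" --pt "0.4 0 0 0 1" --pt "0.4 0 0 0 0.27" --newtons 25

```text
clock: 2.1
position: [0.2153, 0.5332, 0.3039]
ee_rot: [0.475, 0.524, 0.475, -0.524]
contact_force: [-0.4, -0.1, -0.7]
width: 0.0514
```

```bash
cat > mv.py <<'E'
from h import *
import sys
np.set_printoptions(precision=4,suppress=True)
th=-5.7*np.pi/180; o=np.array([.5532,.031])
jx=np.array([np.cos(th),np.sin(th)]);jy=np.array([-jx[1],jx[0]])
def J(x,y,z): return np.array([*(o+jx*x+jy*y),z])
def delta(T):
    s=manip.get_state(); R=rot(s['ee_rot']); p=np.array(s['position'])
    print('t',s['clock'],'pos',p,'F',np.array(s['contact_force']),'w',s['width'],'yaw_y',np.degrees(np.arctan2(R[1,1],R[0,1])),'tilt',R[:,0])
    print('q',np.array(s['qpos']))
    if T is not None: print('target',T,'tool delta /0.03:',R.T@(np.array(T)-p)/.03)
if __name__=='__main__':
    a=list(map(float,sys.argv[2:5]))
    delta(J(*a) if sys.argv[1]=='j' else a)
E
python3 mv.py j -.079 .125 .2
```

```text
t 2.1 pos [0.2153 0.5332 0.3039] F [-0.3594 -0.1006 -0.6642] w 0.051368802515192574 yaw_y -5.681623715027464 tilt [ 0.0001  0.0001 -1.    ]
q [1.066  0.2759 1.5049 0.     1.3607 1.1652]
target [0.487  0.1632 0.2   ] tool delta /0.03: [ 3.4639 10.233  11.3752]
```

play_rows --pt "0.4 0.23 0.68 0.76 0" --pt "0.4 0.23 0.68 0.76 0" --pt "0.4 0.23 0.68 0.76 0" --pt "0.4 0.23 0.68 0.76 0" --pt "0.4 0.23 0.68 0.76 0" --pt "0.4 0.23 0.68 0.76 0" --pt "0.4 0.23 0.68 0.76 0" --pt "0.4 0.23 0.68 0.76 0" --pt "0.4 0.23 0.68 0.76 0" --pt "0.4 0.23 0.68 0.76 0" --pt "0.4 0.23 0.68 0.76 0" --pt "0.4 0.23 0.68 0.76 0" --pt "0.4 0.23 0.68 0.76 0" --pt "0.4 0.23 0.68 0.76 0" --pt "0.4 0.23 0.68 0.76 0" --pt "0.4 0 0 0 0" --pt "0.4 0 0 0 0"

```text
clock: 3.8
position: [0.4865, 0.1626, 0.2003]
ee_rot: [-0.474, -0.524, -0.475, 0.524]
contact_force: [-0.8, 0.5, -0.4]
width: 0.0511
```

```bash
python3 mv.py j -.079 .125 .094; python3 -c "
from h import *
snap('side','s1.png');snap('top','t1.png')"
```

```text
t 3.8 pos [0.4865 0.1626 0.2003] F [-0.8286  0.4791 -0.3791] w 0.05107980456650993 yaw_y -5.6628614976014156 tilt [-0.0008  0.0005 -1.    ]
q [0.1865 0.2664 1.7963 0.0007 1.0796 0.285 ]
target [0.487  0.1632 0.094 ] tool delta /0.03: [ 3.5421  0.0184 -0.0216]
```

View pics/s1.png

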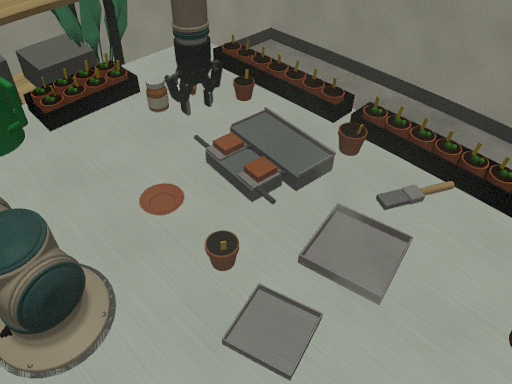

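View pics/t1.png

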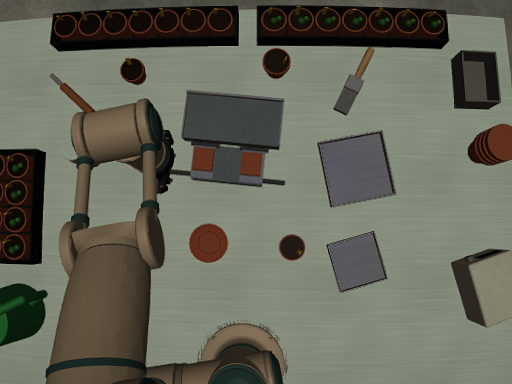

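```bash
python3 -c "
from h import *
for n in('side','top'): print(n,proj(n,[.4865,.1626,.127]),proj(n,[.487,.1632,.04]))
im=cv2.imread('pics/s1.png'); cv2.imwrite('pics/s1c.png',cv2.resize(im[30:220,150:350],None,fx=3.5,fy=3,interpolation=cv2.INTER_CUBIC))"
```

```text
side (np.float64(197.6079475725029), np.float64(111.06542315167285)) (np.float64(200.28174981204168), np.float64(141.08304158140243))
top (np.float64(170.1260359036586), np.float64(168.6504120586732)) (np.float64(177.35647585784892), np.float64(173.36964036470613))
```

View pics/s1c.png

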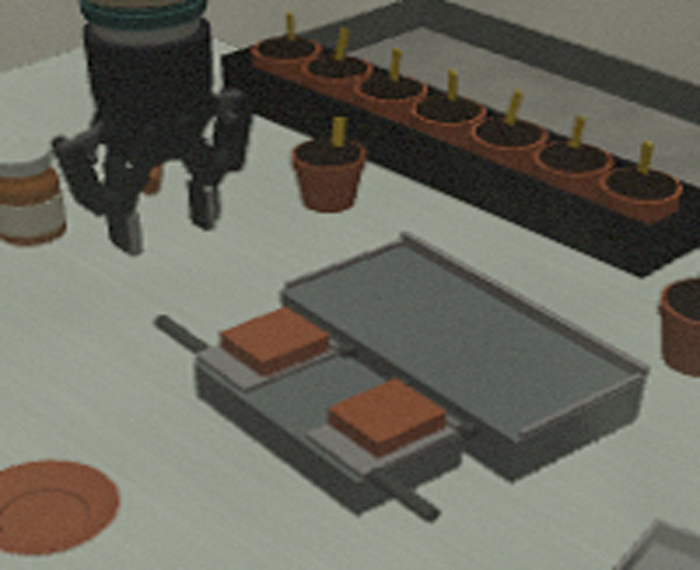

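play_rows --pt "0.4 0.6 0 0 0" --pt "0.4 0.6 0 0 0" --pt "0.4 0.6 0 0 0" --pt "0.4 0.6 0 0 0" --pt "0.4 0.6 0 0 0" --pt "0.4 0.54 0 0 0" --pt "0.4 0 0 0 0" --pt "1 0 0 0 0" --pt "1 0 0 0 0" --pt "1 0 0 0 0" --pt "1 0 0 0 0" --pt "1 0 0 0 0" --pt "1 0 0 0 0" --newtons 25

```text
clock: 5.2
position: [0.488, 0.1632, 0.095]
ee_rot: [0.476, 0.525, 0.474, -0.523]
contact_force: [4.0, 0.8, 1.7]
width: 0.0109
```

```bash
python3 mv.py j -.079 .125 .094
```

```text
t 5.2 pos [0.488  0.1632 0.095 ] F [4.0297 0.7656 1.7192] w 0.010862385296146566 yaw_y -5.629585502874406 tilt [ 0.004  0.001 -1.   ]
q [0.1873 0.3942 1.9269 0.0004 0.8164 0.2853]
target [0.487  0.1632 0.094 ] tool delta /0.03: [ 0.034  -0.0346  0.0035]
```

```bash
python3 -c "
import numpy as np
a=np.radians([0,6,12,18,24,30,36,42,48,54,60,64,68,72,76,80,84,88,92,96]);r=.078/.03
for i in range(len(a)-1): print([1,round(-r*(np.sin(a[i+1])-np.sin(a[i])),2),round(r*(np.cos(a[i])-np.cos(a[i+1])),2),0,0],end=', ')"
```

```text
[1, np.float64(-0.27), np.float64(0.01), 0, 0], [1, np.float64(-0.27), np.float64(0.04), 0, 0], [1, np.float64(-0.26), np.float64(0.07), 0, 0], [1, np.float64(-0.25), np.float64(0.1), 0, 0], [1, np.float64(-0.24), np.float64(0.12), 0, 0], [1, np.float64(-0.23), np.float64(0.15), 0, 0], [1, np.float64(-0.21), np.float64(0.17), 0, 0], [1, np.float64(-0.19), np.float64(0.19), 0, 0], [1, np.float64(-0.17), np.float64(0.21), 0, 0], [1, np.float64(-0.15), np.float64(0.23), 0, 0], [1, np.float64(-0.09), np.float64(0.16), 0, 0], [1, np.float64(-0.07), np.float64(0.17), 0, 0], [1, np.float64(-0.06), np.float64(0.17), 0, 0], [1, np.float64(-0.05), np.float64(0.17), 0, 0], [1, np.float64(-0.04), np.float64(0.18), 0, 0], [1, np.float64(-0.03), np.float64(0.18), 0, 0], [1, np.float64(-0.01), np.float64(0.18), 0, 0], [1, np.float64(-0.0), np.float64(0.18), 0, 0], [1, np.float64(0.01), np.float64(0.18), 0, 0],
```

play_rows --pt "1 -0.27 0.01 0 0" --pt "1 -0.27 0.04 0 0" --pt "1 -0.26 0.07 0 0" --pt "1 -0.25 0.1 0 0" --pt "1 -0.24 0.12 0 0" --pt "1 -0.23 0.15 0 0" --pt "1 -0.21 0.17 0 0" --pt "1 -0.19 0.19 0 0" --pt "1 -0.17 0.21 0 0" --pt "1 -0.15 0.23 0 0"

```text
clock: 6.2
position: [0.5183, 0.1602, 0.1612]
ee_rot: [-0.47, -0.52, -0.479, 0.528]
contact_force: [-13.1, 6.4, 10.8]
width: 0.0107
```

```bash
python3 mv.py j -.039 .125 .162; python3 -c "
from h import *
snap('side','s2.png')
im=cv2.imread('pics/s2.png'); cv2.imwrite('pics/s2c.png',cv2.resize(im[30:220,150:350],None,fx=3.5,fy=3,interpolation=cv2.INTER_CUBIC))"
```

```text
t 6.2 pos [0.5183 0.1602 0.1612] F [-13.0772   6.38    10.8249] w 0.010673076149646216 yaw_y -5.683217845626222 tilt [-0.0168  0.002  -0.9999]
q [0.1689 0.353  1.7771 0.0056 1.0278 0.2651]
target [0.5268 0.1593 0.162 ] tool delta /0.03: [-0.032   0.2852  0.0029]
```

View pics/s2c.png

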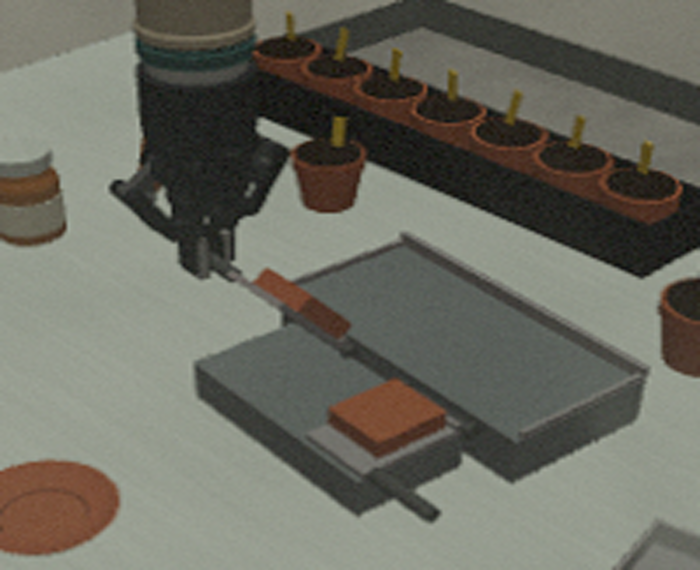

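play_rows --pt "1 0 0 0 0" --pt "1 0 0 0 0"

```text
clock: 6.45
position: [0.5187, 0.1601, 0.1618]
ee_rot: [-0.471, -0.521, -0.479, 0.527]
contact_force: [-10.9, 6.0, 9.9]
width: 0.0112
```

```bash
python3 mv.py j -.039 .125 .162; python3 -c "
from h import *
print(manip.get_state()['moment'])"
```

```text
t 6.45 pos [0.5187 0.1601 0.1618] F [-10.8631   6.0233   9.8776] w 0.011186175293974447 yaw_y -5.668903767204575 tilt [-0.0145  0.0019 -0.9999]
q [0.169  0.3521 1.7769 0.005  1.0267 0.2653]
target [0.5268 0.1593 0.162 ] tool delta /0.03: [-0.012   0.2711  0.003 ]
[ 0.99836943  2.0363653  -0.05155706]
```

play_rows --pt "1 -0.1 0 0 0" --pt "1 -0.1 0 0 0" --pt "1 -0.1 0.16 0 0" --pt "1 -0.08 0.17 0 0" --pt "1 -0.07 0.17 0 0" --pt "1 -0.06 0.17 0 0" --pt "1 0 0 0 0"

```text
clock: 7.15
position: [0.5442, 0.1575, 0.1779]
ee_rot: [-0.474, -0.523, -0.476, 0.525]
contact_force: [-4.1, 4.5, 4.3]
width: 0.0106
```

```bash
python3 mv.py j -.018 .125 .18; python3 -c "
from h import *
print(manip.get_state()['moment'])
snap('side','s3.png')
im=cv2.imread('pics/s3.png'); cv2.imwrite('pics/s3c.png',cv2.resize(im[30:220,150:350],None,fx=3.5,fy=3,interpolation=cv2.INTER_CUBIC))"
```

```text
t 7.15 pos [0.5442 0.1575 0.1779] F [-4.0943  4.4653  4.3114] w 0.010616506508768811 yaw_y -5.641698098955237 tilt [-0.003  0.001 -1.   ]
q [0.1582 0.3623 1.7112 0.0017 1.0709 0.2558]
target [0.5477 0.1572 0.18  ] tool delta /0.03: [-0.0705  0.1157  0.0003]
[ 0.76601047  0.81432026 -0.00092766]
```

View pics/s3c.png

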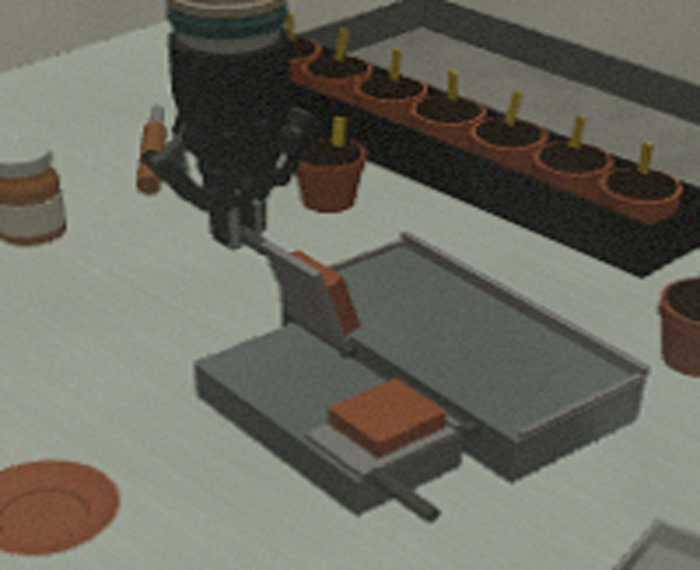

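play_rows --pt "1 -0.05 0.15 0 0" --pt "1 -0.05 0.15 0 0" --pt "1 -0.04 0.15 0 0" --pt "1 -0.03 0.15 0 0" --pt "1 -0.02 0.15 0 0" --pt "1 0 0.15 0 0" --pt "1 0 0.1 0 0" --pt "1 0 0 0 0" --pt "1 0 0 0 0"

```text
clock: 8.1
position: [0.5745, 0.1544, 0.1829]
ee_rot: [-0.475, -0.524, -0.475, 0.524]
contact_force: [-2.3, 4.3, 1.9]
width: 0.011
```

```bash
python3 mv.py j .008 .125 .18; python3 -c "
from h import *
snap('side','s4.png')
im=cv2.imread('pics/s4.png'); cv2.imwrite('pics/s4c.png',cv2.resize(im[30:220,150:350],None,fx=3.5,fy=3,interpolation=cv2.INTER_CUBIC))"
```

```text
t 8.1 pos [0.5745 0.1544 0.1829] F [-2.3053  4.32    1.8978] w 0.010989279202989073 yaw_y -5.624087160475731 tilt [-0.0009  0.0006 -1.    ]
q [0.1453 0.3945 1.6426 0.0008 1.1052 0.2431]
target [0.5736 0.1546 0.18  ] tool delta /0.03: [ 0.0982 -0.0311 -0.0019]
```

View pics/s4c.png

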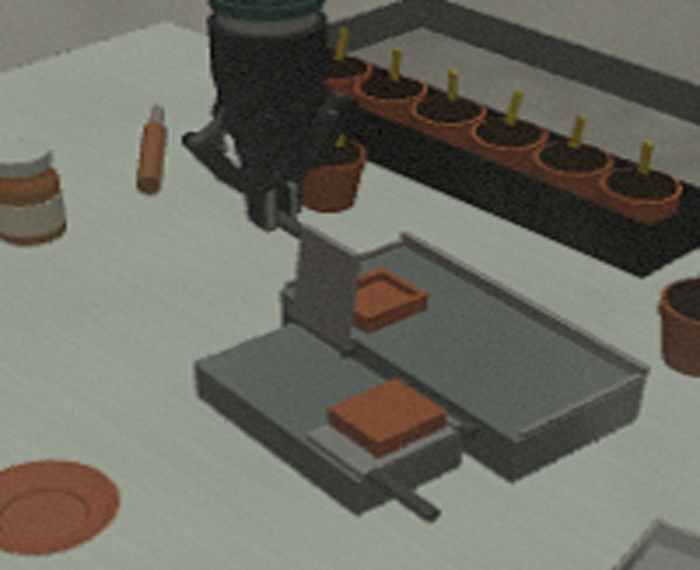

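play_rows --pt "1 0 -0.1 0 0" --pt "1 0 -0.15 0 0" --pt "1 0.02 -0.15 0 0" --pt "1 0.03 -0.15 0 0" --pt "1 0.04 -0.15 0 0" --pt "1 0.05 -0.15 0 0" --pt "1 0.05 -0.15 0 0" --pt "1 0.07 -0.17 0 0" --pt "1 0.09 -0.17 0 0" --pt "1 0.1 -0.17 0 0" --pt "1 0.12 -0.16 0 0" --pt "1 0 0 0 0"

```text
clock: 9.35
position: [0.5221, 0.1598, 0.1656]
ee_rot: [-0.474, -0.523, -0.476, 0.525]
contact_force: [-5.5, 6.6, 8.3]
width: 0.0111
```

play_rows --pt "1 0.17 -0.22 0 0" --pt "1 0.19 -0.21 0 0" --pt "1 0.21 -0.19 0 0" --pt "1 0.23 -0.17 0 0" --pt "1 0.24 -0.15 0 0" --pt "1 0.25 -0.12 0 0" --pt "1 0.26 -0.1 0 0" --pt "1 0.26 -0.07 0 0" --pt "1 0.27 -0.04 0 0" --pt "1 0.27 -0.02 0 0" --pt "1 0 0 0 0"

```text
clock: 10.45
position: [0.4881, 0.1632, 0.0949]
ee_rot: [0.476, 0.525, 0.474, -0.523]
contact_force: [2.0, 4.2, 2.6]
width: 0.0109
```

```bash
python3 mv.py j -.079 .125 .094
```

```text
t 10.45 pos [0.4881 0.1632 0.0949] F [1.9941 4.2321 2.5771] w 0.01085230577418816 yaw_y -5.58997812991388 tilt [ 0.0044  0.0005 -1.    ]
q [ 0.1875  0.3942  1.9271 -0.0004  0.8158  0.2854]
target [0.487  0.1632 0.094 ] tool delta /0.03: [ 0.0309 -0.0354  0.0012]
```

play_rows --pt "0.4 0 0 0 0" --pt "0.4 0 0 0 0" --pt "0.4 0 0 0 0" --pt "0.4 -0.6 0 0 0" --pt "0.4 -0.6 0 0 0" --pt "0.4 -0.6 0 0 0" --pt "0.4 -0.6 0 0 0" --pt "0.4 -0.6 0 0 0" --pt "0.4 -0.5 0 0 0" --pt "0.4 0 0 0.83 0" --pt "0.4 0 0 0.83 0" --pt "0.4 0 0 0.83 0" --pt "0.4 0 0 0.83 0" --pt "0.4 0 0 0.83 0" --pt "0.4 0 0 0.83 0" --pt "0.4 0 0 0.83 0" --pt "0.4 0 0 0.83 0" --pt "0.4 0 0 0.83 0" --pt "0.4 0 0 0.83 0"

```text
clock: 12.35
position: [0.4611, -0.086, 0.1995]
ee_rot: [-0.475, -0.523, -0.475, 0.524]
contact_force: [0.3, 0.0, -0.8]
width: 0.0516
```

play_rows --pt "0.4 0 0 0 0" --pt "0.4 0 0 0 0"

```text
clock: 12.55
position: [0.4615, -0.085, 0.1995]
ee_rot: [-0.474, -0.524, -0.475, 0.524]
contact_force: [-0.0, 0.9, 0.1]
width: 0.051
```

```bash
python3 mv.py j -.077 -.125 .094; python3 -c "
from h import *
snap('side','s5.png')
im=cv2.imread('pics/s5.png'); cv2.imwrite('pics/s5c.png',cv2.resize(im[30:220,150:350],None,fx=3.5,fy=3,interpolation=cv2.INTER_CUBIC))"
```

```text
t 12.55 pos [ 0.4615 -0.085   0.1995] F [-0.0094  0.8978  0.1452] w 0.050989375714601236 yaw_y -5.697748981414061 tilt [-0.0011  0.0006 -1.    ]
q [-0.3308  0.2064  1.8845  0.0002  1.0519 -0.2315]
target [ 0.4642 -0.0857  0.094 ] tool delta /0.03: [3.518  0.096  0.0161]
```

View pics/s5c.png

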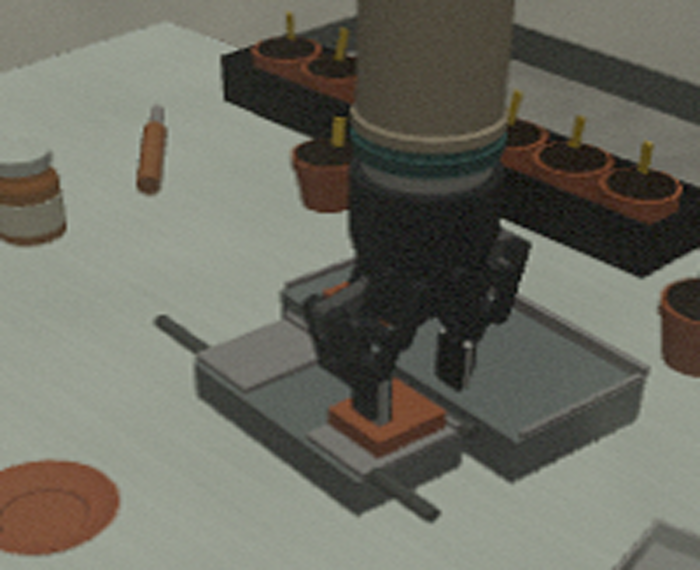

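play_rows --pt "0.4 0.6 0.09 0 0" --pt "0.4 0.6 0 0 0" --pt "0.4 0.6 0 0 0" --pt "0.4 0.6 0 0 0" --pt "0.4 0.6 0 0 0" --pt "0.4 0.52 0 0 0" --pt "0.4 0 0 0 0" --pt "1 0 0 0 0" --pt "1 0 0 0 0" --pt "1 0 0 0 0" --pt "1 0 0 0 0" --pt "1 0 0 0 0" --pt "1 0 0 0 0" --newtons 25

```text
clock: 13.9
position: [0.4634, -0.0848, 0.0943]
ee_rot: [-0.474, -0.523, -0.476, 0.524]
contact_force: [-5.1, 0.4, 2.8]
width: 0.0109
```

```bash
python3 mv.py j -.077 -.125 .094
```

```text
t 13.9 pos [ 0.4634 -0.0848  0.0943] F [-5.0877  0.4226  2.8475] w 0.010865841404116039 yaw_y -5.608427660156266 tilt [-0.0026  0.0007 -1.    ]
q [-0.3288  0.3478  2.0169 -0.0002  0.7796 -0.2308]
target [ 0.4642 -0.0857  0.094 ] tool delta /0.03: [0.0091 0.0275 0.0274]
```

play_rows --pt "1 -0.28 -0.02 0 0" --pt "1 -0.28 0.02 0 0" --pt "1 -0.28 0.06 0 0" --pt "1 -0.27 0.1 0 0" --pt "1 -0.26 0.12 0 0" --pt "1 -0.25 0.15 0 0" --pt "1 -0.23 0.17 0 0" --pt "1 -0.21 0.19 0 0" --pt "1 -0.19 0.21 0 0" --pt "1 -0.17 0.23 0 0" --pt "1 0 0 0 0"

```text
clock: 15.0
position: [0.5016, -0.0887, 0.1686]
ee_rot: [-0.475, -0.524, -0.475, 0.524]
contact_force: [-7.0, 1.3, 7.1]
width: 0.0113
```

```bash
python3 mv.py j -.038 -.125 .168
```

```text
t 15.0 pos [ 0.5016 -0.0887  0.1686] F [-7.0479  1.2973  7.0786] w 0.01125972683551853 yaw_y -5.590614995345923 tilt [-0.001   0.0001 -1.    ]
q [-0.3116  0.2957  1.847  -0.0003  0.9999 -0.2139]
target [ 0.503  -0.0896  0.168 ] tool delta /0.03: [0.0195 0.0494 0.025 ]
```

play_rows --pt "1 -0.1 0.16 0 0" --pt "1 -0.09 0.17 0 0" --pt "1 -0.08 0.17 0 0" --pt "1 -0.06 0.17 0 0" --pt "1 -0.05 0.17 0 0" --pt "1 -0.04 0.15 0 0" --pt "1 -0.03 0.15 0 0" --pt "1 -0.02 0.15 0 0" --pt "1 -0.01 0.15 0 0" --pt "1 0 0.15 0 0" --pt "1 0 0 0 0" --pt "1 0 0 0 0"

```text
clock: 16.2
position: [0.5498, -0.0936, 0.1815]
ee_rot: [0.475, 0.524, 0.474, -0.523]
contact_force: [-2.0, 0.7, 2.9]
width: 0.0109
```

```bash
python3 mv.py j .008 -.125 .18; python3 -c "
from h import *
snap('side','s6.png')
im=cv2.imread('pics/s6.png'); cv2.imwrite('pics/s6c.png',cv2.resize(im[30:220,150:350],None,fx=3.5,fy=3,interpolation=cv2.INTER_CUBIC))"
```

```text
t 16.2 pos [ 0.5498 -0.0936  0.1815] F [-2.0455  0.7384  2.9241] w 0.010926290618584222 yaw_y -5.612514820242817 tilt [ 0.0019 -0.0003 -1.    ]
q [-0.2935  0.3452  1.7288  0.0003  1.0656 -0.1957]
target [ 0.5487 -0.0942  0.18  ] tool delta /0.03: [ 0.0484 -0.0343  0.0228]
```

View pics/s6c.png

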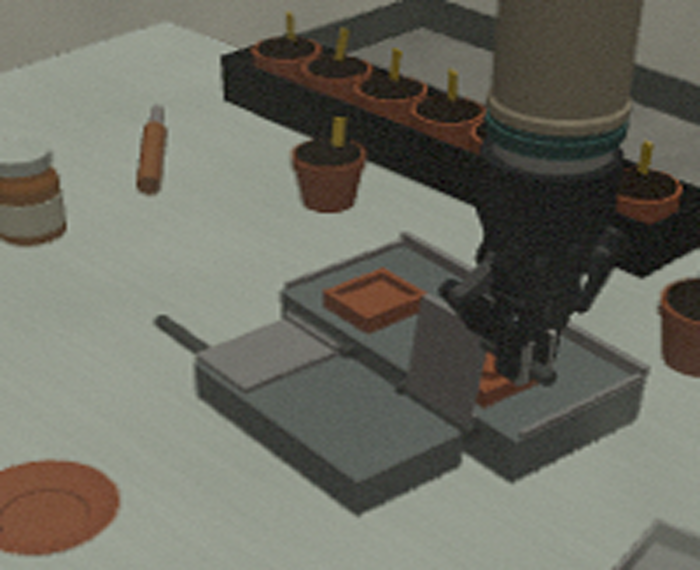

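play_rows --pt "1 0 -0.15 0 0" --pt "1 0.01 -0.15 0 0" --pt "1 0.02 -0.15 0 0" --pt "1 0.03 -0.15 0 0" --pt "1 0.04 -0.15 0 0" --pt "1 0.05 -0.17 0 0" --pt "1 0.06 -0.17 0 0" --pt "1 0.08 -0.17 0 0" --pt "1 0.09 -0.17 0 0" --pt "1 0.1 -0.16 0 0" --pt "1 0.17 -0.23 0 0" --pt "1 0.19 -0.21 0 0" --pt "1 0.21 -0.19 0 0" --pt "1 0.23 -0.17 0 0" --pt "1 0.25 -0.15 0 0" --pt "1 0.26 -0.12 0 0" --pt "1 0.27 -0.1 0 0" --pt "1 0.28 -0.06 0 0" --pt "1 0.28 -0.02 0 0" --pt "1 0.28 0 0 0"

```text
clock: 18.25
position: [0.4634, -0.0849, 0.0932]
ee_rot: [-0.474, -0.523, -0.476, 0.524]
contact_force: [-3.8, 1.3, 7.2]
width: 0.011
```

play_rows --pt "1 0 0 0 0" --pt "0.4 0 0 0 0" --pt "0.4 0 0 0 0" --pt "0.4 0 0 0 0" --pt "0.4 -0.7 0 0 0" --pt "0.4 -0.7 0 0 0" --pt "0.4 -0.7 0 0 0" --pt "0.4 -0.7 0 0 0" --pt "0.4 -0.7 -0.5 0.5 0" --pt "0.4 -0.7 -0.5 0.5 0" --pt "0.4 0 -0.5 0.5 0" --pt "0.4 0 -0.5 0.5 0" --pt "0.4 0 0 0 0"

```text
clock: 19.55
position: [0.397, -0.1397, 0.2205]
ee_rot: [-0.475, -0.524, -0.474, 0.525]
contact_force: [1.1, 0.6, 0.3]
width: 0.0514
```

Run:
```python
from h import *
from mv import *
for n in('side','top'):
    snap(n,n+'7.png')
    for q in('foot_sound','foot_faulty','reject_tray'):
        for r in manip.mark_of(n,q): print(n,q,round(r['conf'],2),c2w(n,r['location']))
im=cv2.imread('pics/side7.png'); a=cv2.resize(im[90:220,170:350],None,fx=3,fy=3,interpolation=cv2.INTER_CUBIC)
im=cv2.imread('pics/top7.png'); b=cv2.resize(im[75:215,150:410],None,fx=3,fy=3,interpolation=cv2.INTER_CUBIC)
cv2.imwrite('pics/s7c.png',a);cv2.imwrite('pics/t7c.png',b)
delta(None)
for n,bx in(('top',(150,300,80,200)),('side',(170,350,90,220))):
    d=np.load('/tmp/%s7.png.npy'%n); uv,P=cloud(n,d,*bx); rgb=cv2.imread('pics/%s7.png'%n)[uv[:,1],uv[:,0]].astype(int)
    l=np.c_[(P[:,:2]-o)@jx,(P[:,:2]-o)@jy,P[:,2]]
    red=(rgb[:,2]>1.6*rgb[:,0])
    for s in(1,-1):
        m=red&(l[:,1]*s>0)&(abs(l[:,1])<.12)&(l[:,0]>-.01)&(l[:,0]<.13)&(l[:,2]>.045)
        print(n,s,m.sum(),l[m].mean(0),np.percentile(l[m],[1,99],axis=0)); r=cv2.minAreaRect(P[m][:,:2].astype(np.float32)*1000); print(r)
```

```text
side foot_sound 0.7 [ 0.5951 -0.034   0.0608]
side foot_faulty 0.4 [0.6108 0.0862 0.0613]
side reject_tray 0.7 [ 0.5004 -0.2935  0.003 ]
side reject_tray 0.66 [ 0.2599 -0.2904 -0.0026]
side reject_tray 0.23 [0.6085 0.0828 0.0624]
top foot_sound 0.59 [ 0.5968 -0.0268  0.0629]
top foot_faulty 0.67 [0.6101 0.0895 0.0636]
top reject_tray 0.78 [ 0.2691 -0.2935 -0.0029]
top reject_tray 0.67 [ 0.5012 -0.2927 -0.0016]
t 19.95 pos [ 0.3991 -0.1386  0.22  ] F [-0.1982 -0.3313  0.1541] w 0.05123415663020006 yaw_y -5.556094251441155 tilt [-0.0001  0.0003 -1.    ]
q [-0.4995  0.1159  1.9416  0.0002  1.0843 -0.4026]
top 1 458 [0.0516 0.0623 0.0565] [[0.0224 0.0366 0.0488]
 [0.0792 0.0867 0.0649]]
((612.1744995117188, 88.46239471435547), (53.853172302246094, 61.75300598144531), 84.3238525390625)
top -1 451 [ 0.0507 -0.0575  0.0575] [[ 0.0218 -0.0816  0.0481]
 [ 0.0782 -0.0331  0.0648]]
((598.0301513671875, -31.26940155029297), (49.81418991088867, 59.16083526611328), 84.35834503173828)
side 1 22 [0.0209 0.0769 0.0558] [[0.0182 0.0694 0.0473]
 [0.0258 0.0847 0.0622]]
((581.8446044921875, 105.93114471435547), (15.875906944274902, 5.000433921813965), 65.87522888183594)
side -1 163 [ 0.053  -0.0765  0.0561] [[ 0.0197 -0.0852  0.0467]
 [ 0.0768 -0.0383  0.0629]]
((593.6159057617188, -35.29302978515625), (46.95868682861328, 60.787837982177734), 85.61870574951172)
```

View pics/s7c.png

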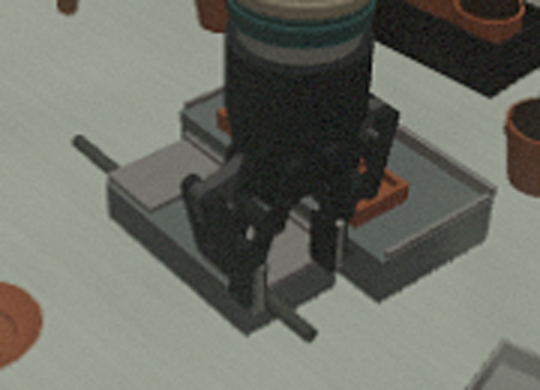

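View pics/t7c.png

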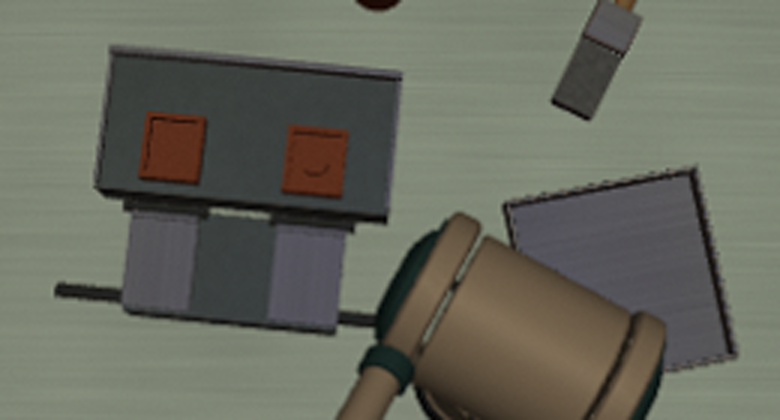

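```bash
python3 mv.py w .611 .0880 .2
```

```text
t 19.95 pos [ 0.3991 -0.1386  0.22  ] F [-0.1982 -0.3313  0.1541] w 0.05123415663020006 yaw_y -5.556094251441155 tilt [-0.0001  0.0003 -1.    ]
q [-0.4995  0.1159  1.9416  0.0002  1.0843 -0.4026]
target [0.611, 0.088, 0.2] tool delta /0.03: [ 0.6688  6.3004 -8.2021]
```

play_rows --pt "0 0 0.63 -0.82 0" --pt "0 0 0.63 -0.82 0" --pt "0 0 0.63 -0.82 0" --pt "0 0 0.63 -0.82 0" --pt "0 0 0.63 -0.82 0" --pt "0 0 0.63 -0.82 0" --pt "0 0 0.63 -0.82 0" --pt "0 0.2 0.63 -0.82 0" --pt "0 0.2 0.63 -0.82 0" --pt "0 0.27 0.63 -0.82 0" --pt "0 0 0 0 0" --pt "0 0 0 0 0"

```text
clock: 21.15
position: [0.6107, 0.0882, 0.1992]
ee_rot: [-0.475, -0.523, -0.476, 0.524]
contact_force: [-0.3, -0.5, 0.2]
width: 0.0855
```

```bash
python3 mv.py w .611 .088 .116; python3 -c "
from h import *
snap('side','s8.png')
im=cv2.imread('pics/s8.png'); cv2.imwrite('pics/s8c.png',cv2.resize(im[30:220,150:350],None,fx=3.5,fy=3,interpolation=cv2.INTER_CUBIC))"
```

```text
t 21.15 pos [0.6107 0.0882 0.1992] F [-0.2739 -0.4816  0.2196] w 0.08551585988314134 yaw_y -5.5076375896332 tilt [-0.0019 -0.0003 -1.    ]
q [ 0.0308  0.4107  1.5696 -0.0002  1.1632  0.127 ]
target [0.611, 0.088, 0.116] tool delta /0.03: [2.7718 0.0167 0.0041]
```

View pics/s8c.png

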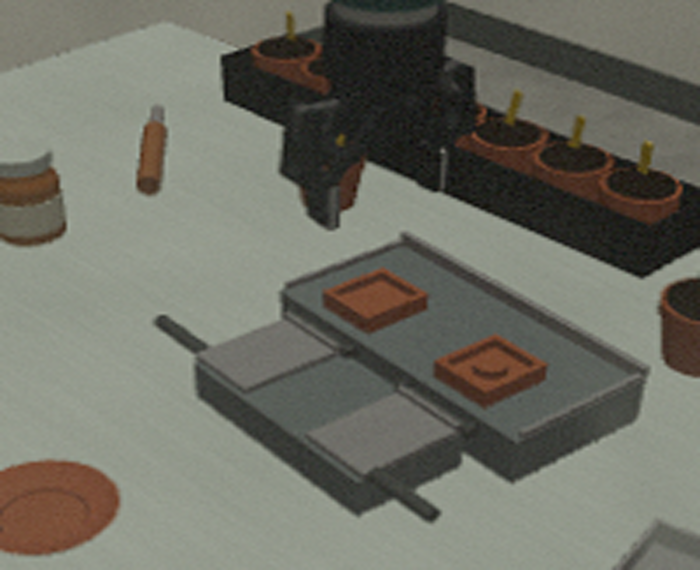

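play_rows --pt "0 0.5 0 0 0" --pt "0 0.5 0 0 0" --pt "0 0.5 0 0 0" --pt "0 0.5 0 0 0" --pt "0 0.5 0 0 0" --pt "0 0.27 0 0 0" --pt "0 0 0 0 0" --pt "1 0 0 0 0" --pt "1 0 0 0 0" --pt "1 0 0 0 0" --pt "1 0 0 0 0" --pt "1 0 0 0 0" --pt "1 0 0 0 0" --newtons 35

```text
clock: 22.5
position: [0.6114, 0.0874, 0.1182]
ee_rot: [0.475, 0.524, 0.474, -0.523]
contact_force: [-0.8, -0.7, 5.5]
width: 0.0551
```

```bash
python3 mv.py w .611 .088 .116
```

```text
t 22.5 pos [0.6114 0.0874 0.1182] F [-0.8238 -0.6852  5.5476] w 0.05508399252071401 yaw_y -5.6029421924589595 tilt [ 0.0021 -0.0001 -1.    ]
q [ 0.0294  0.4881  1.6676 -0.0002  0.9838  0.1273]
target [0.611, 0.088, 0.116] tool delta /0.03: [ 0.0733 -0.0142 -0.0193]
```

play_rows --pt "1 -0.3 0 0 0" --pt "1 -0.5 0 0 0" --pt "1 -0.6 0 0 0" --pt "1 -0.7 0 0 0" --pt "1 -0.7 0 0 0" --pt "1 -0.6 0 0 0" --pt "1 0 0 0 0"

```text
clock: 23.2
position: [0.6121, 0.0876, 0.222]
ee_rot: [0.476, 0.525, 0.474, -0.522]
contact_force: [1.2, -0.1, -0.5]
width: 0.055
```

```bash
python3 mv.py w .501 -.294 .22;python3 - <<'E'
from h import *
snap('side','s9.png')
im=cv2.imread('pics/s9.png'); cv2.imwrite('pics/s9c.png',cv2.resize(im[30:220,150:350],None,fx=3.5,fy=3,interpolation=cv2.INTER_CUBIC))
im=cv2.imread('pics/top0.png'); d=np.load('/tmp/top0.png.npy'); uv,P=cloud('top',d,300,410,120,220)
m=P[:,2]>.015; print(m.sum(),cv2.minAreaRect((P[m][:,:2]*1000).astype(np.float32)))
E
```

```text
t 23.2 pos [0.6121 0.0876 0.222 ] F [ 1.2326 -0.095  -0.5372] w 0.05496427620363671 yaw_y -5.601937941621224 tilt [ 0.0059  0.0003 -1.    ]
q [0.0295 0.391  1.5404 0.0002 1.2043 0.1273]
target [0.501, -0.294, 0.22] tool delta /0.03: [ 0.0402 -2.444  13.0196]
565 ((505.1107177734375, -292.614013671875), (169.5677032470703, 172.60765075683594), 10.978346824645996)
```

View pics/s9c.png

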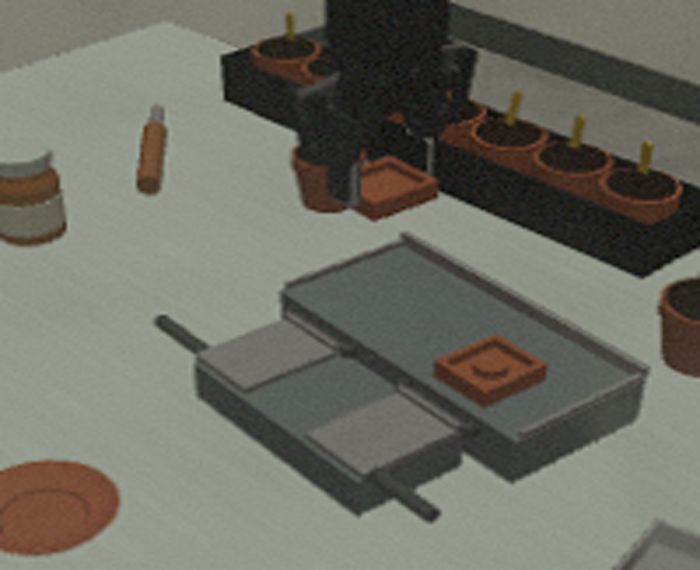

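play_rows --pt "1 0 -0.15 0.81 0" --pt "1 0 -0.15 0.81 0" --pt "1 0 -0.15 0.81 0" --pt "1 0 -0.15 0.81 0" --pt "1 0 -0.15 0.81 0" --pt "1 0 -0.15 0.81 0" --pt "1 0 -0.15 0.81 0" --pt "1 0 -0.15 0.81 0" --pt "1 0 -0.15 0.81 0" --pt "1 0 -0.15 0.81 0" --pt "1 0 -0.15 0.81 0" --pt "1 0 -0.15 0.81 0" --pt "1 0 -0.15 0.81 0" --pt "1 0 -0.15 0.81 0" --pt "1 0 -0.15 0.81 0" --pt "1 0 -0.15 0.81 0" --pt "1 0 0 0 -0.9" --pt "1 0 0 0 -0.9" --pt "1 0 0 0 -0.9" --pt "1 0 0 0 0"

```text
clock: 25.25
position: [0.5004, -0.2921, 0.2174]
ee_rot: [0.543, 0.452, 0.545, -0.452]
contact_force: [0.8, 0.4, 0.3]
width: 0.0549
```

```bash
python3 mv.py w .503 -.293 .079
```

```text
t 25.25 pos [ 0.5004 -0.2921  0.2174] F [0.7674 0.4292 0.3172] w 0.05486051859593528 yaw_y 10.562557597886821 tilt [-0.0023  0.0019 -1.    ]
q [-0.6486  0.3437  1.6291  0.0002  1.1718 -0.833 ]
target [0.503, -0.293, 0.079] tool delta /0.03: [4.6137 0.0896 0.0555]
```

play_rows --pt "1 0.6 0.09 0 0" --pt "1 0.6 0 0 0" --pt "1 0.6 0 0 0" --pt "1 0.6 0 0 0" --pt "1 0.6 0 0 0" --pt "1 0.6 0 0 0" --pt "1 0.5 0 0 0" --pt "1 0.3 0 0 0" --pt "1 0.2 0 0 0" --pt "1 0 0 0 0"

```text
clock: 26.25
position: [0.5034, -0.2917, 0.0801]
ee_rot: [0.543, 0.452, 0.544, -0.452]
contact_force: [0.4, -0.5, -0.4]
width: 0.0553
```

```bash
python3 mv.py w .503 -.293 .079
```

```text
t 26.25 pos [ 0.5034 -0.2917  0.0801] F [ 0.4269 -0.4929 -0.3831] w 0.05529010176565935 yaw_y 10.55667252884921 tilt [-0.0013  0.0011 -1.    ]
q [-0.6448  0.4921  1.7867  0.0001  0.8644 -0.8291]
target [0.503, -0.293, 0.079] tool delta /0.03: [ 0.0382 -0.0207  0.0411]
```

play_rows --pt "1 0.06 0 0 0" --pt "1 0 0 0 0" --pt "0.1 0 0 0 0" --pt "0.1 0 0 0 0" --pt "0.1 0 0 0 0" --pt "0.1 0 0 0 0" --pt "0.1 -0.4 0 0 0" --pt "0.1 -0.6 0 0 0" --pt "0.1 -0.8 0 0 0" --pt "0.1 -0.8 0 0 0" --pt "0.1 -0.8 0 0 0" --pt "0.1 -0.8 0 0 0" --pt "0.1 0 -0.9 0 0" --pt "0.1 0 -0.9 0 0" --pt "0.1 0 -0.9 0 0" --pt "0.1 0 -0.9 0 0" --pt "0.1 0 -0.9 0 0" --pt "0.1 0 0 0 0" --pt "0.1 0 0 0 0"

```text
clock: 28.15
position: [0.371, -0.3171, 0.2061]
ee_rot: [0.544, 0.452, 0.543, -0.452]
contact_force: [-0.2, 0.6, -0.3]
width: 0.077
```

Run:
```python
from h import *
from mv import *
delta(None)
im,d=snap('side','s10.png');im2,d2=snap('top','t10.png')
for n,q in(('side','foot_faulty'),('side','foot_sound'),('top','foot_faulty'),('top','foot_sound')):
    for r in manip.mark_of(n,q): print(n,q,round(r['conf'],2),c2w(n,r['location']))
uv,P=cloud('top',d2,300,410,120,220); rgb=im2[uv[:,1],uv[:,0]].astype(int)
m=(rgb[:,0]>1.6*rgb[:,2])&(abs(P[:,0]-.503)<.1)&(abs(P[:,1]+.293)<.1); print(m.sum(),P[m].mean(0),P[m].max(0),P[m].min(0))
```

```text
t 28.15 pos [ 0.371  -0.3171  0.2061] F [-0.1762  0.636  -0.3081] w 0.07698777241180636 yaw_y 10.510903512072963 tilt [ 0.0016 -0.001  -1.    ]
q [-0.8502  0.2247  1.8396  0.0006  1.0755 -1.0339]
side foot_faulty 0.82 [ 0.5048 -0.2932  0.0196]
side foot_sound 0.93 [ 0.5956 -0.0343  0.0642]
side foot_sound 0.65 [0.5557 0.0334 0.0017]
top foot_faulty 0.88 [ 0.5083 -0.2915  0.0204]
top foot_sound 0.89 [ 0.6003 -0.0311  0.0654]
437 [ 0.5059 -0.2915  0.0171] [ 0.5377 -0.217   0.2809] [ 0.4052 -0.3224  0.0018]
```

View pics/s10.png

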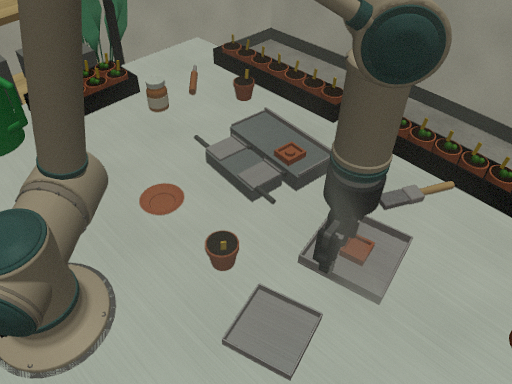

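View pics/t10.png

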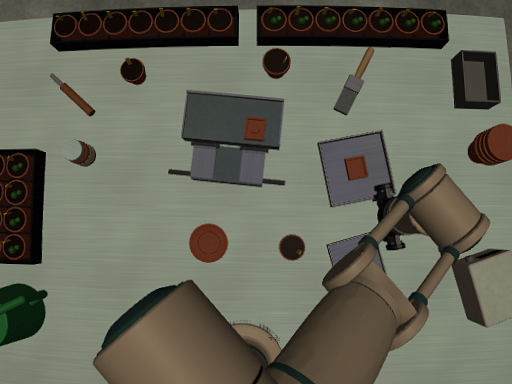

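The faulty foot lies at the middle of the larger tray (top picture, about 356,167). The sound foot, boss showing, lies in the catch tray (about 256,129). The gripper is clear of everything.

```bash
python3 -c "
from rig import manip
print(manip.sign_off())"
```

```text
the job is handed in; nothing more can be done
None
```

I turned both feet over by gripping each crank pin, lifting it along its arc to about 96°, and lowering it back. I then moved the foot without a boss (from the left leaf) into the larger reject tray and handed the job in. The robot's clock read about 28 s of the 72 s allowed.

- **Both turned over:** pictures after the second lift showed both feet lying underside up in the catch tray. The left one had an empty hollow and the right one showed the boss.
- **Faulty foot:** it lies at about (0.506, −0.292). The tray's centre measured (0.504, −0.293), and its sides measured about 170 mm, so it is the larger tray. Both networks placed the foot's underside about 20 mm up, as expected for a 16 mm block on a 4 mm floor.
- **Sound foot:** it lies at about (0.598, −0.033), underside 64 to 65 mm up by the networks. Earlier readings gave 61 to 63 mm; the drawings imply 60 mm. The difference is close to their 4 mm accuracy, and the limit is 70 mm.
- **Gripper:** it is open and about 0.1 m or more clear of everything. The wrist force reads under 1 N.

**Disagreements:**
- On the first lift the pin rolled in the pads, leaving the leaf about 8° behind and giving about 18 N at the wrist. I raised the path to correct for this there and on the second lift.
- In the last side picture the network also reported a second "foot_sound" under the jig. The picture shows nothing there, so I took it as a false detection.

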